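# Make up two probe kits

## Robot

A 6-joint arm with a two-finger parallel gripper is mounted at the origin on the work surface; the furniture and walls round the work are solid. World frame = base frame: x ahead of the robot, y to its left, z up, the work surface at z = 0. Lengths are in mm, angles in rad, forces in N, time in s.
With the tool pointing down it reaches from about 350 to 975 mm from the base axis. Payload 7.1 kg.
Tool frame: the origin (TCP) lies at the very end of the fingers, on their centre line; the grasp point (between the pads) lies 19 mm behind it; x points along the fingers, y is the direction in which the jaws open and shut, and the axes are right-handed (so a half turn about x gives the same grasp; the last joint's range is limited). The gripper opens to 88 mm and grips with 3 to 60 N. Pads are 20 mm wide; open, the fingers measure 115 mm over their backs; the gripper's body (75 mm by 178 mm) begins 61 mm behind the grasp point.
Start: joints at [1.089, 0.423, 1.63, -0, 1.089, -0.019], TCP at [279.002, 559.252, 222.675] pointing down, gripper open.
Joint ranges: [-3, 3], [-0.9, 2.11], [0.09, 2.58], [-1.31, 4.45], [0.11, 2.69], [-2.54, 2.54]. Speed limits (rad/s): [2.39, 2.39, 3.01, 3.14, 3.14, 3.14].

## Interface

Orientations are given as a rotation vector (axis times angle).
In Python, from workcell import ctrl gives the robot as it stands. The module is installed in compiled form; this text tells all that it offers.
- The arm moves only by the tool carry_out, never from a script. Its argument "commands" is a list of rows, each a list of 6 numbers: the shift along the tool's x, y, z in m, then the turn, a rotation vector about the tool's x, y, z in degrees. In form: [[tx, ty, tz, rx, ry, rz], ...]. A call has 1 to 8 rows; each row shifts and turns the pose as measured when the row begins, along the tool's axes as they then stand; what a row does not reach is not made up. A row lasts 1/8 s, in which the tool goes at most 62.5 mm and 10.7 degrees, less where a joint would pass 70% of its speed; a pose out of reach is approached as far as the arm can. A call with a gripper value outside its range is refused whole. "grip" is the closure, from 0 (fully open) to 1 (shut), set as the call begins (left out, the last holds). The fingers move at their own pace and stop on an object; the grip force is fixed at half the most. Time passes only in rows, so rows that do not move let the fingers close. It gives the time, the measured TCP pose, the force and the opening at its end, in the units of the state.
- ctrl.get_obs(): the state, without advancing time (a new reading comes with each control period).
- ctrl.get_image(name): name is "side" or "top" or "wrist"; returns a dict with "pixels" (384x512x3 uint8, blue, green, red), "intrinsics" (3x3 intrinsics, pixels), "rvec" (rotation vector, rad) and "tvec" (3), from world to camera coordinates, as OpenCV has them. Camera axes: x right, y down, z forward; pixel columns grow to the right and rows downward; lengths in mm; the calibration is good to about 2 mm. A picture is of the moment at which its call begins. There is no depth.
- ctrl.close_job(): hands the job in, once; it reports no verdict.
The state is a dict: "t": time; "qpos": joint angles; "qvel": joint speeds; "joint_torque": joint torques, N m; "ee_pos": TCP position; "orientation": TCP orientation; "ft_force": force on the tool from outside, world axes, zero at the start; "moment": the same for the moment, N m; "width": finger opening in mm.
Only numpy, scipy, OpenCV 4.12 (cv2) and the standard library are available. Lean on these libraries where they do the work, as an engineer would, in place of code of your own. Each camera call takes 0.05 s, during which the arm holds its last target. There are 200 camera calls.

## Task

Make up the two probe kits from the stock on the desk: the tray with the square wells gets one probe head and the clamp block (mounting kit), the tray with the round wells gets the other probe head and the reel of solder (wiring kit). Set each thing down upright on the floor of a well, one to a well, in either well of its tray. Leave the dropper bottle and the roll of tape where they stand.

Things in the scene. Friction and masses are not known exactly. Their poses are not given: they have to be found in the camera images.
- probe_a: small dark grey probe head standing upright: round foot 33 mm across and 24 mm high, above it a neck 23 mm across up to 46 mm, 90 g; grip it across the foot or the neck. Origin at the middle of its underside, z up. The two probe heads are alike and interchangeable.
- probe_b: small dark grey probe head standing upright: round foot 33 mm across and 24 mm high, above it a neck 23 mm across up to 46 mm, 90 g; grip it across the foot or the neck. Origin at the middle of its underside, z up. The two probe heads are alike and interchangeable.
- solder_reel: reel of solder wire with two orange-brown flanges, standing on one flange, axis up: 56 mm across, 29 mm high, 120 g; the flanges are the lowest 2 mm and the topmost 3 mm, the core between them is 26 mm across; grip it across the flanges. Origin at the middle of its underside, z up.
- clamp_block: black clamp block, 180 g: a block from x = -31 to +19 mm, 44 mm wide (y), 28 mm high, with an upright plate at its +x end (x 19 to 31 mm, 50 mm wide, 42 mm high). Grip it across the 44 mm width, near x = -5 mm. Origin on its underside at x = y = 0; z up; x within 0.5 rad of straight away from the robot.
- square_tray: grey tray, 169 mm along its x, 86 mm along y, with two black-floored square wells one behind the other as the robot sees them, 80 x 80 mm, centred at x = -41.5 and +41.5 mm, 3 mm rib between. Well floor 3 mm above the desk, edges 13 mm. Fixed, left or right of the monitor. Origin: middle of its underside; x points away from the robot within 0.04 rad.
- round_tray: grey tray, 172 mm along its x, 90 mm along y, with two black-floored round wells one behind the other as the robot sees them, 79 mm in diameter, centred at x = -42 and +42 mm. Well floor 5 mm above the desk, edges 12 mm. Fixed, left or right of the monitor. Origin: middle of its underside; x points away from the robot within 0.04 rad.
- flux_bottle: small amber dropper bottle standing upright at the far left of the desk, 33 mm across, 102 mm high; not part of the kits, to be left where it is. Origin at the middle of its underside.
- tape_roll: roll of black tape lying flat just right of the monitor, 61 mm across, 19 mm high; not part of the kits, to be left where it is. Origin at the middle of its underside.
- monitor: fixed black monitor, edge-on to the robot, parting the desk into a left and a right half: it fills x 0.37 to 0.77 m, y -0.025 to 0.155 m, up to 0.475 m high; go over it or round it. Along the right side a fixed black charger box, 76 mm high, fills x 0.42 to 0.80 m, y below -0.245 m. Origin: under the stand.
Mind the look-alikes: they are no part of the job. Several things look just like the solder_reel: the one meant starts nearest to the robot's base.

How it is judged:
By the outcome, as a careful person would: the job done as asked, in the order asked, and still so for the second after the job is handed in, with the robot touching nothing.
It also fails if it takes over 144 s, if anything falls off the work surface, if the arm or the gripper's body presses on something with over 40 N, if the wrist force passes 120 N, or if a joint passes its speed limit or range.

## Working session

There is one attempt and no reset: what is moved stays moved. The work goes in short steps, Python scripts to look and compute and a tool call to move; the robot and the scene stay as the last step left them, time stands still between calls to the robot, and variables do not carry over. Pictures are saved under pics/ and viewed, about 12 in all and at most 16, crops included, and the job is handed in when it is done.

Besides the shell and the picture viewer there is one more tool, called after "Emit:" by a JSON object that holds its "fn" and its "kwargs". carry_out: Moves the arm, as the interface text tells. Its arguments: {"type":"object","properties":{"commands":{"type":"array"},"grip":{"type":"number"}},"required":["commands"]}

```bash
mkdir -p pics; cat > h.py <<'E'
import numpy as np, cv2
from workcell import ctrl
def snap(n,f):
    d=ctrl.get_image(n); cv2.imwrite('pics/'+f+'.png',d['pixels']); np.savez('pics/'+f+'.npz',**d); return d
def cam(f):
    d=np.load('pics/'+f+'.npz'); R=cv2.Rodrigues(d['rvec'])[0]; return d['intrinsics'],R,np.ravel(d['tvec'])
def ray(f,u,v,z):
    K,R,t=cam(f); d=R.T@np.linalg.solve(K,[u,v,1]); c=-R.T@t; return c+d*(z-c[2])/d[2]
def proj(f,P):
    K,R,t=cam(f); q=K@(R@np.array(P,float)+t); return q[:2]/q[2]
def state():
    o=ctrl.get_obs(); R=cv2.Rodrigues(np.array(o['orientation'],float))[0]; return o,np.array(o['ee_pos']),R
E
python3 - <<'E'
from h import *
for n in ('top','side','wrist'):
    d=snap(n,n+'0'); K,R,t=cam(n+'0'); print(n,(-R.T@t).round(),R[2].round(2),K[0,0])
o,p,R=state(); print(o['t'],p,R.round(3),o['width'])
a=[cv2.imread(f'pics/{n}0.png') for n in ('top','side')]
cv2.imwrite('pics/top0b.png',cv2.resize(a[0],(800,600),interpolation=cv2.INTER_CUBIC))
E
```

```text
top [ 415.   28. 1320.] [ 0.09 -0.   -1.  ] 420.08747051287594
side [-199. -627.  801.] [ 0.58  0.52 -0.62] 438.1470070662811
wrist [217. 589. 383.] [ 0.22 -0.11 -0.97] 305.28084428526716
0.15 [278.83916213 558.91146222 222.11838555] [[-0.     0.446  0.895]
 [-0.001  0.895 -0.446]
 [-1.    -0.001 -0.   ]] 87.9846492502679
```

View pics/top0b.png

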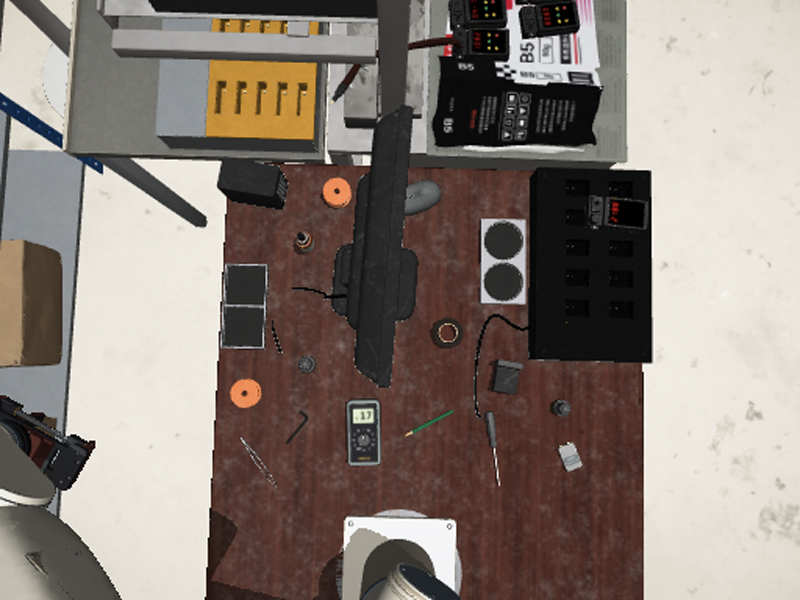

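View pics/side0.png

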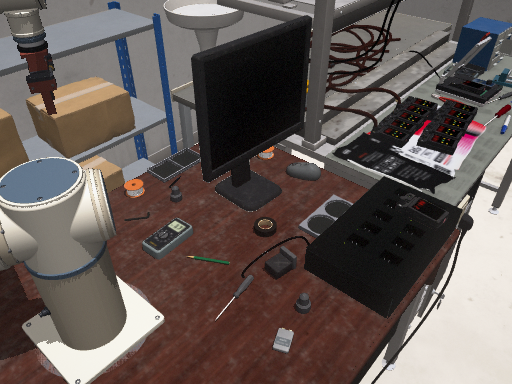

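View pics/wrist0.png

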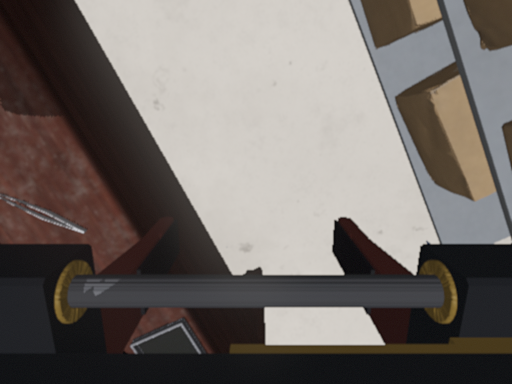

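Top (800x600 scale): the candidates for the reel are the orange reels at (245,393), which is nearest the base, and (337,193), beyond it. The probes are at (306,364) and (561,408). The bottle at (303,241) and tape at (446,332) are not part of the job. The clamp is at (506,377), the square tray at (244,306) and the round tray at (503,261). I choose the near reel and check it in a crop.

```bash
python3 - <<'E'
from h import *
s=.64
for n,u,v,z in [('reelN',245,393,29),('reelF',337,193,29),('prA',306,364,46),('prB',561,408,46),('clamp',506,377,28),('sq',244,306,13),('rd',503,261,12),('bot',303,241,100),('tape',446,332,19)]:
    P=ray('top0',u*s,v*s,z); print(n,P.round(),np.hypot(*P[:2]).round())
a=cv2.imread('pics/top0.png')
L=cv2.resize(a[165:270,135:210],None,fx=5.3,fy=5.3,interpolation=cv2.INTER_CUBIC)
R=cv2.resize(a[165:270,302:376],None,fx=5.3,fy=5.3,interpolation=cv2.INTER_CUBIC)
m=np.hstack([L,R]);print(m.shape,L.shape);cv2.imwrite('pics/crop0.png',np.clip(m*1.6,0,255).astype(np.uint8))
E
```

```text
reelN [341. 307.  29.] 459.0
reelF [742. 142.  29.] 756.0
prA [400. 189.  46.] 443.0
prB [ 330. -304.   46.] 448.0
clamp [ 385. -201.   28.] 435.0
sq [512. 321.  13.] 604.0
rd [ 617. -195.   12.] 647.0
bot [631. 197. 100.] 661.0
tape [471. -82.  19.] 478.0
(556, 790, 3) (556, 398, 3)
```

View pics/crop0.png

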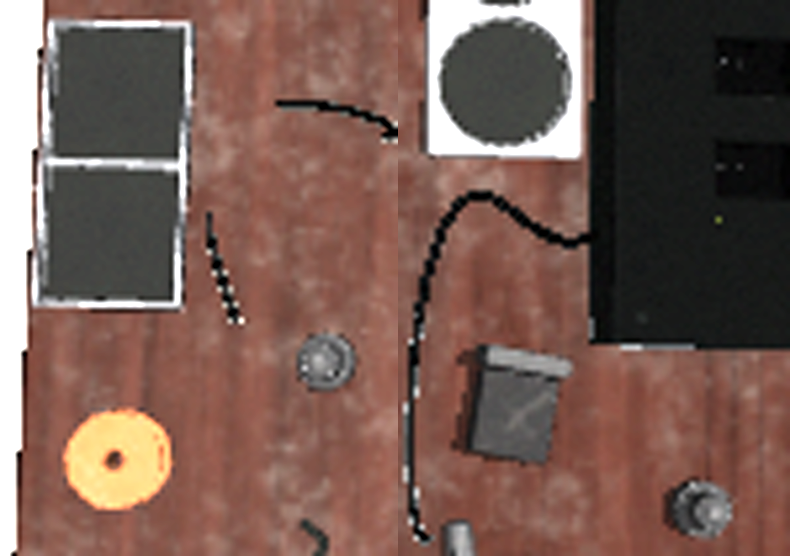

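The crop shows the near reel, centred at (118,459), as a full orange disc with a centre hole. Probe A is at (325,360), probe B at (700,508), and the clamp's plate is on its far side, leaning slightly right. Next I compute the refined poses.

```bash
python3 - <<'E'
from h import *
def c(x,y,z): return ray('top0',(135+x/5.3) if x<398 else 302+(x-398)/5.3,165+y/5.3,z)
for n,*a in [('A foot',327,361,24),('A neck',323,358,46),('reel',118,459,29),('B foot',700,508,24),('B neck',711,510,46),
 ('clamp front L',470,453,28),('clamp front R',546,463,28),('plate L top far',484,347,42),('plate R top far',573,362,42),
 ('sq FL',50,22,13),('sq FR',190,22,13),('sq NR',182,306,13),('sq NL',34,304,13),('rd NL',428,155,12),('rd NR',580,158,12),('rd nearwell c',505,81,5)]:
    print(n,c(*a).round(1))
# colour check reel
im=cv2.imread('pics/top0.png'); h=cv2.cvtColor(im,cv2.COLOR_BGR2HSV)
m=cv2.inRange(h,(5,120,120),(20,255,255)); n,l,s,ce=cv2.connectedComponentsWithStats(m)
for i in range(1,n):
    if s[i,4]>100: print(s[i],ce[i],ray('top0',*ce[i],29).round(1))
# side cross-check: predicted pixels
for P in [(400,189,46),(341,307,29),(330,-304,46),(385,-201,28)]: print(P,proj('side0',P).round())
E
```

```text
A foot [399.6 189.   24. ]
A neck [401.5 188.6  46. ]
reel [340.5 306.   29. ]
B foot [ 328.9 -309.5   24. ]
B neck [ 329.4 -310.    46. ]
clamp front L [ 356.9 -175.8   28. ]
clamp front R [ 352.4 -219.7   28. ]
plate L top far [ 417.8 -180.8   42. ]
plate R top far [ 410.7 -231.8   42. ]
sq FL [594.4 361.9  13. ]
sq FR [596.7 279.2  13. ]
sq NR [429.1 276.4  13. ]
sq NL [427.9 362.8  13. ]
rd NL [ 529.7 -151.3   12. ]
rd NR [ 530.4 -241.    12. ]
rd nearwell c [ 575.8 -197.4    5. ]
[ 132   38   71   51 3050] [167.18196721  63.5957377 ] [931.7 303.   29. ]
[206 113  19  20 268] [215.45149254 122.39925373] [746.  143.3  29. ]
[147 242  21  19 300] [156.75666667 251.16666667] [341.8 307.6  29. ]
(400, 189, 46) [176. 187.]
(341, 307, 29) [134. 184.]
(330, -304, 46) [302. 292.]
(385, -201, 28) [280. 261.]
```

```bash
cat >> h.py <<'E'
from scipy.spatial.transform import Rotation as Ro
def plan(*wps,smax=50,amax=9):
    """wps: (x,y,z,phi_deg[,tilt_deg about tool y]); prints rows in tool axes"""
    o,p,R=state(); R=Ro.from_matrix(R)
    print('t',round(o['t'],2),'p',p.round(1),'w',round(o['width'],1),'q',np.round(o['qpos'],2),'F',np.round(o['ft_force'],1))
    k=0
    for w in wps:
        f=np.radians(w[3]); y=np.array([np.cos(f),np.sin(f),0]); x=np.array([0,0,-1.])
        T=Ro.from_matrix(np.c_[x,y,np.cross(x,y)])*Ro.from_euler('y',w[4] if len(w)>4 else 0,degrees=True)
        g=np.array(w[:3],float); tot=np.degrees((R.inv()*T).magnitude())
        n=int(max(1,np.ceil(np.linalg.norm(g-p)/smax),np.ceil(tot/amax)))
        print('->',w,n)
        for i in range(n):
            s=1/(n-i); d=R.inv().apply(g-p)*s; rv=(R.inv()*T).as_rotvec()*s
            r=np.r_[np.round(d/1000,3),np.round(np.degrees(rv),1)]+0.
            k+=1; print(k,r.tolist())
            p=p+R.apply(r[:3]*1000); R=R*Ro.from_rotvec(np.radians(r[3:]))
E
python3 - <<'E'
from h import *
plan((400,215,180,0,8),(400,189,130,0,8))
E
```

```text
t 0.15 p [278.8 558.9 222.1] w 88.0 q [ 1.09  0.42  1.63 -0.    1.09 -0.02] F [0.1 0.1 0.2]
-> (400, 215, 180, 0, 8) 8
1 [0.005, -0.032, 0.033, 7.9, 0.9, 0.6]
2 [0.004, -0.027, 0.037, 7.9, 0.9, 0.6]
3 [0.004, -0.022, 0.04, 7.9, 0.9, 0.6]
4 [0.003, -0.016, 0.043, 7.9, 0.9, 0.5]
5 [0.002, -0.01, 0.045, 7.9, 0.9, 0.6]
6 [0.001, -0.003, 0.045, 8.0, 0.9, 0.5]
7 [0.001, 0.003, 0.046, 7.9, 0.9, 0.6]
8 [-0.001, 0.009, 0.045, 8.0, 0.8, 0.5]
-> (400, 189, 130, 0, 8) 2
9 [0.023, 0.0, 0.016, 0.0, 0.0, 0.0]
10 [0.023, 0.0, 0.017, 0.0, 0.0, 0.0]
```

```bash
python3 - <<'E'
from h import *
plan((400,215,180,0,-8),(400,189,130,0,-8))
E
```

```text
t 0.15 p [278.8 558.9 222.1] w 88.0 q [ 1.09  0.42  1.63 -0.    1.09 -0.02] F [0.1 0.1 0.2]
-> (400, 215, 180, 0, -8) 8
1 [0.005, -0.032, 0.033, 7.9, -0.9, -0.5]
2 [0.006, -0.027, 0.037, 7.9, -0.9, -0.6]
3 [0.007, -0.021, 0.04, 7.9, -0.9, -0.5]
4 [0.008, -0.016, 0.042, 7.9, -0.9, -0.6]
5 [0.009, -0.01, 0.044, 7.9, -0.9, -0.5]
6 [0.009, -0.003, 0.045, 8.0, -0.9, -0.6]
7 [0.01, 0.003, 0.044, 7.9, -0.9, -0.6]
8 [0.011, 0.009, 0.044, 8.0, -0.8, -0.5]
-> (400, 189, 130, 0, -8) 2
9 [0.026, 0.0, 0.009, 0.0, 0.0, 0.0]
10 [0.027, 0.0, 0.01, 0.0, 0.0, 0.0]
```

Emit:
{"fn": "carry_out", "kwargs": {"commands": [[0.005,-0.032,0.033,7.9,-0.9,-0.5],[0.006,-0.027,0.037,7.9,-0.9,-0.6],[0.007,-0.021,0.04,7.9,-0.9,-0.5],[0.008,-0.016,0.042,7.9,-0.9,-0.6],[0.009,-0.01,0.044,7.9,-0.9,-0.5],[0.009,-0.003,0.045,8,-0.9,-0.6],[0.01,0.003,0.044,7.9,-0.9,-0.6],[0.011,0.009,0.044,8,-0.8,-0.5]], "grip": 0.4}}

```text
t: 1.15
ee_pos: [397.5, 205.3, 178.1]
orientation: [1.126, 1.088, -1.295]
ft_force: [0.2, 0.3, 0.9]
width: 52.6
```

```bash
python3 - <<'E'
from h import *
snap('wrist','w1'); print(proj('w1',(400,189,46)),proj('w1',(400,189,0)))
plan((400,189,130,0,-8),(400,189,28,0,-8))
E
```

```text
[259.06816506 180.83830938] [258.47797649 166.44900264]
t 1.2 p [397.6 201.2 177.4] w 52.8 q [ 0.53  0.27  2.01 -0.15  0.95  0.66] F [ 0.5 -1.8 -1. ]
-> (400, 189, 130, 0, -8) 1
1 [0.049, 0.003, 0.005, -2.2, 0.4, 0.2]
-> (400, 189, 28, 0, -8) 3
2 [0.034, 0.0, -0.005, 0.0, 0.0, 0.0]
3 [0.033, 0.0, -0.005, 0.0, 0.0, 0.0]
4 [0.034, 0.0, -0.004, 0.0, 0.0, 0.0]
```

View pics/w1.png

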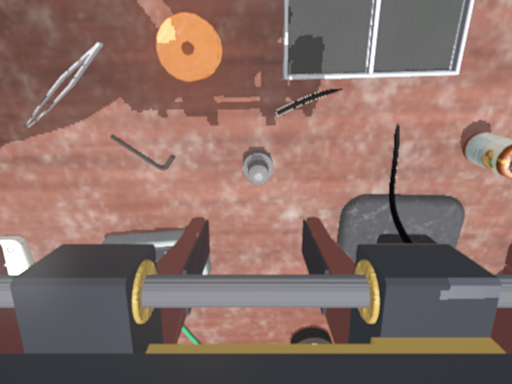

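The wrist view shows the probe's neck at about (258,173), foot at (258,167). My prediction was about 6 px lower, so I recheck from closer.

Emit:
{"fn": "carry_out", "kwargs": {"commands": [[0.049,0.003,0.005,-2.2,0.4,0.2],[0.015,0,-0.002,0,0,0],[0,0,0,0,0,0]]}}

```text
t: 1.58
ee_pos: [401.3, 187.1, 113.3]
orientation: [1.109, 1.105, -1.272]
ft_force: [-0.4, -0.5, -0.1]
width: 53.1
```

```bash
python3 - <<'E'
from h import *
d=snap('wrist','w2'); print(proj('w2',(400,189,46)),proj('w2',(400,189,0)))
cv2.imwrite('pics/w2c.png',cv2.resize(d['pixels'][100:300,160:360],None,fx=3,fy=3))
o,p,R=state();print(p,R.round(3))
plan((400,191,28,0,-8))
E
```

```text
[254.87607327 188.9360341 ] [254.87743215 170.04538086]
[401.4307053  187.27778254 113.71002549] [[ 0.001  1.    -0.002]
 [-0.137 -0.002 -0.991]
 [-0.991  0.002  0.137]]
t 1.62 p [401.4 187.3 113.7] w 52.9 q [ 0.49  0.37  2.06 -0.17  0.79  0.62] F [-0.4 -0.   0.7]
-> (400, 191, 28, 0, -8) 2
1 [0.042, -0.001, -0.008, -0.1, -0.1, 0.0]
2 [0.042, -0.001, -0.008, 0.0, 0.0, -0.1]
```

View pics/w2c.png

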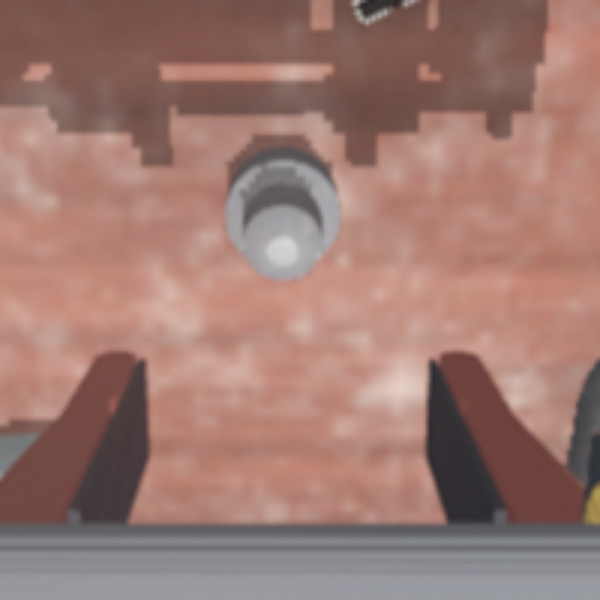

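```bash
python3 - <<'E'
from h import *
print('wrist neck',ray('w2',254.3,181,46).round(1),'foot',ray('w2',254.3,170,24).round(1))
o,p,R=state()
for s in(-27,27): print('tip',proj('w2',p+R@[0,s,0]).round(1), proj('w2',p+R@[0,s,-10]).round(1))
d=snap('side','s1'); a=d['pixels']
for Y in (189,195): print(Y,proj('s1',(400,Y,46)),proj('s1',(400,Y,24)))
c=proj('s1',(400,190,35)).astype(int); print(c-25)
s=cv2.resize(a[c[1]-25:c[1]+25,c[0]-25:c[0]+25],(400,400),interpolation=cv2.INTER_CUBIC)
t=cv2.resize(cv2.imread('pics/top0.png')[213:253,176:216],(400,400),interpolation=cv2.INTER_CUBIC)
cv2.imwrite('pics/c1.png',np.hstack([s,t]))
print(proj('top0',(400,189,46)),proj('top0',(400,189,24)),proj('top0',(400,195,46)))
E
```

```text
wrist neck [399.6 195.5  46. ] foot [399.6 197.   24. ]
tip [209.6 236.5] [209.  219.7]
tip [305.2 236.4] [305.9 219.6]
189 [175.6879423  186.57095901] [176.54501234 192.65375945]
195 [174.29601151 185.7336793 ] [175.16598148 191.8103524 ]
[150 164]
[195.80230902 233.04638933] [196.71395496 232.9840272 ] [193.8125358  232.99188146]
```

View pics/c1.png

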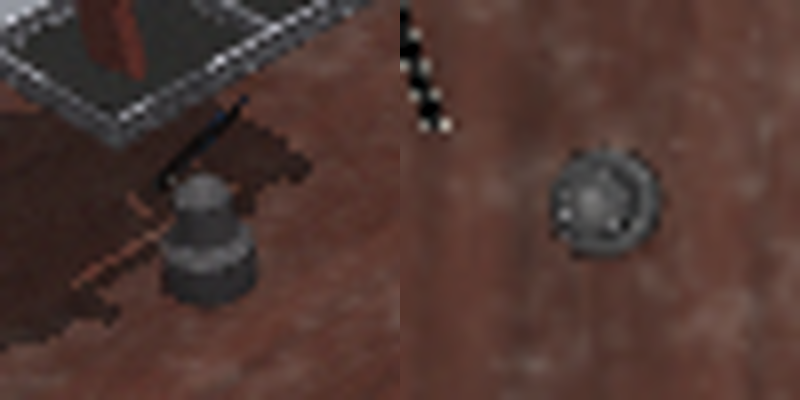

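The three cameras put the probe at y = 190.5 (top), 191 (side) and 195.5 (wrist). I aim for 193, which the 20 mm pads can tolerate.

```bash
python3 - <<'E'
from h import *
plan((400,193,70,0,-8),(400,193,28,0,-8))
E
```

```text
t 1.68 p [401.8 187.7 114.3] w 52.6 q [ 0.5   0.37  2.06 -0.17  0.79  0.62] F [-0.3  0.4 -0.3]
-> (400, 193, 70, 0, -8) 1
1 [0.043, -0.002, -0.011, -0.1, -0.1, -0.1]
-> (400, 193, 28, 0, -8) 1
2 [0.042, 0.0, -0.006, 0.0, 0.0, 0.0]
```

Emit:
{"fn": "carry_out", "kwargs": {"commands": [[0.043,-0.002,-0.011,0,0,0],[0.021,0,-0.003,0,0,0],[0.021,0,-0.003,0,0,0],[0,0,0,0,0,0]]}}

```text
t: 2.17
ee_pos: [403.9, 196.6, 29.6]
orientation: [1.116, 1.103, -1.261]
ft_force: [-1.0, -0.4, 0.4]
width: 52.5
```

Emit:
{"fn": "carry_out", "kwargs": {"commands": [[0,0,0,0,0,0],[0,0,0,0,0,0],[0,0,0,0,0,0],[0,0,0,0,0,0]], "grip": 1}}

```text
t: 2.68
ee_pos: [405.8, 197.9, 32.8]
orientation: [1.12, 1.102, -1.256]
ft_force: [-0.1, -0.1, -1.2]
width: 19.0
```

```bash
python3 - <<'E'
from h import *
plan((400,193,120,0,-8),(545,321,130,0,0))
E
```

```text
t 2.67 p [405.8 197.9  32.8] w 19.0 q [ 0.51  0.53  2.08 -0.22  0.59  0.69] F [-0.1 -0.1 -1.2]
-> (400, 193, 120, 0, -8) 2
1 [-0.043, -0.002, 0.008, 0.0, -0.3, -0.5]
2 [-0.043, -0.003, 0.008, 0.0, -0.2, -0.4]
-> (545, 321, 130, 0, 0) 4
3 [-0.007, 0.036, -0.031, 0.0, 2.0, 0.0]
4 [-0.006, 0.036, -0.032, 0.0, 2.0, 0.0]
5 [-0.004, 0.037, -0.032, 0.0, 2.0, 0.0]
6 [-0.004, 0.036, -0.031, 0.0, 2.0, 0.0]
```

```bash
python3 - <<'E'
from h import *
d=snap('wrist','w3'); s=snap('side','s3')
o,p,R=state(); print(p,o['width'])
a=cv2.resize(d['pixels'][120:320,160:360],(400,400)); b=cv2.resize(s['pixels'][150:210,145:205],(400,400),interpolation=cv2.INTER_CUBIC)
cv2.imwrite('pics/c3.png',np.hstack([a,b]))
E
```

```text
[405.78754806 197.86884313  32.61175077] 19.14979716618407
```

View pics/c3.png

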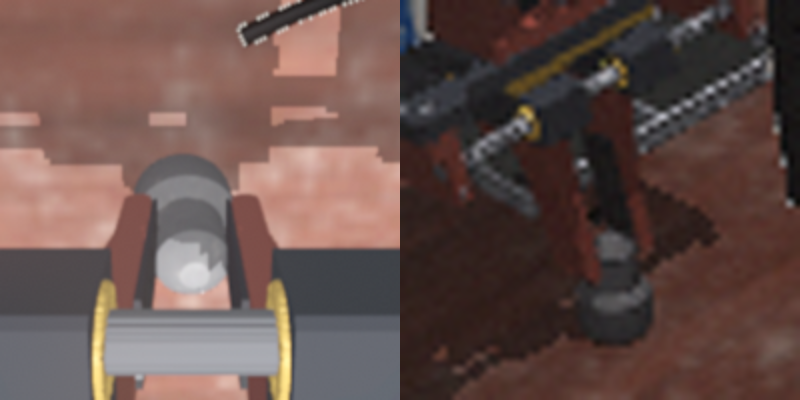

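The probe stands between the pads (crop centre about (190,250)) and looks gripped. I lift a little and check.

Emit:
{"fn": "carry_out", "kwargs": {"commands": [[-0.03,0,0.004,0,0,0],[-0.04,-0.003,0.01,0,0,0],[-0.03,-0.003,0.006,0,0,0]]}}

```text
t: 3.15
ee_pos: [396.5, 190.0, 134.6]
orientation: [1.115, 1.104, -1.261]
ft_force: [-0.1, -0.2, -1.5]
width: 19.2
```

```bash
python3 - <<'E'
from h import *
d=snap('wrist','w4'); s=snap('side','s4')
o,p,R=state(); print(p,o['width'],R.round(2).tolist())
a=cv2.resize(d['pixels'][120:320,160:360],(400,400)); b=cv2.resize(s['pixels'][130:210,135:215],(400,400),interpolation=cv2.INTER_CUBIC)
cv2.imwrite('pics/c4.png',np.hstack([a,b]))
plan((470,280,130,0,0),(553,321,110,0,0))
E
```

```text
[398.01784552 190.85516782 135.83136875] 19.180076788030146 [[0.01, 1.0, -0.0], [-0.13, 0.0, -0.99], [-0.99, 0.01, 0.13]]
t 3.25 p [398.  190.9 135.8] w 19.2 q [ 0.51  0.32  2.06 -0.17  0.82  0.62] F [ 0.3  0.2 -1. ]
-> (470, 280, 130, 0, 0) 3
1 [-0.002, 0.024, -0.03, 0.0, 2.5, -0.3]
2 [0.0, 0.024, -0.03, 0.0, 2.5, -0.3]
3 [0.001, 0.024, -0.029, 0.0, 2.5, -0.2]
-> (553, 321, 110, 0, 0) 2
4 [0.01, 0.042, -0.021, 0.0, 0.0, 0.0]
5 [0.01, 0.041, -0.02, 0.0, 0.0, 0.0]
```

View pics/c4.png

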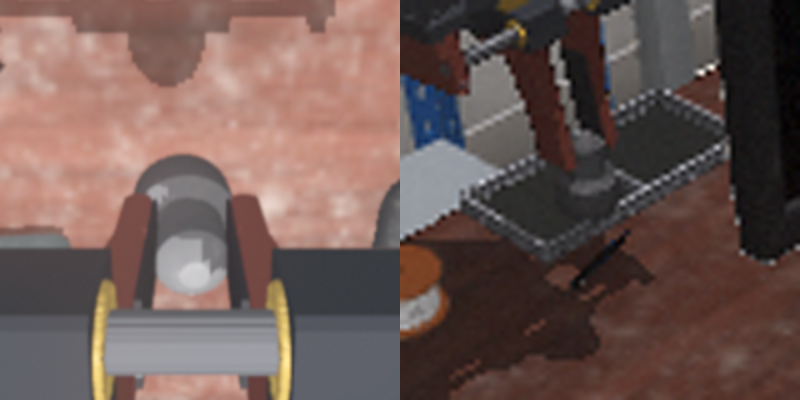

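The probe is lifted and unchanged in the jaws. I keep the tilt so it lands upright.

```bash
python3 - <<'E'
from h import *
plan((470,270,140,0,-7.5),(553,324,110,0,-7.5),(553,324,60,0,-7.5))
E
```

```text
t 3.25 p [398.  190.9 135.8] w 19.2 q [ 0.51  0.32  2.06 -0.17  0.82  0.62] F [ 0.3  0.2 -1. ]
-> (470, 270, 140, 0, -7.5) 3
1 [-0.004, 0.024, -0.026, 0.0, 0.0, -0.3]
2 [-0.005, 0.024, -0.026, 0.0, 0.0, -0.3]
3 [-0.005, 0.024, -0.026, 0.0, 0.0, -0.2]
-> (553, 324, 110, 0, -7.5) 3
4 [0.008, 0.028, -0.019, 0.0, 0.0, 0.0]
5 [0.008, 0.028, -0.019, 0.0, 0.0, 0.0]
6 [0.007, 0.027, -0.019, 0.0, 0.0, 0.0]
-> (553, 324, 60, 0, -7.5) 2
7 [0.025, 0.0, -0.003, 0.0, 0.0, 0.0]
8 [0.025, 0.0, -0.004, 0.0, 0.0, 0.0]
```

Emit:
{"fn": "carry_out", "kwargs": {"commands": [[-0.004,0.024,-0.026,0,0,-0.3],[-0.005,0.024,-0.026,0,0,-0.3],[-0.005,0.024,-0.026,0,0,-0.2],[0.008,0.028,-0.019,0,0,0],[0.008,0.028,-0.019,0,0,0],[0.007,0.027,-0.019,0,0,0],[0.02,0,-0.003,0,0,0]]}}

```text
t: 4.12
ee_pos: [555.5, 326.5, 80.0]
orientation: [1.11, 1.112, -1.272]
ft_force: [-0.1, -0.9, -1.6]
width: 19.0
```

```bash
python3 - <<'E'
from h import *
plan((553,324,60,0,-7.5),(553,324,37,0,-7.5))
E
```

```text
t 4.12 p [555.5 326.5  80. ] w 19.0 q [ 0.57  0.66  1.61 -0.14  0.95  0.65] F [-0.1 -0.9 -1.6]
-> (553, 324, 60, 0, -7.5) 1
1 [0.02, -0.002, 0.0, 0.0, 0.1, 0.2]
-> (553, 324, 37, 0, -7.5) 1
2 [0.023, 0.0, -0.003, 0.0, 0.0, 0.0]
```

Emit:
{"fn": "carry_out", "kwargs": {"commands": [[0.02,-0.002,0,0,0.1,0.2],[0.014,0,-0.002,0,0,0],[0.004,0,0,0,0,0],[0.002,0,0,0,0,0]]}}

```text
t: 4.62
ee_pos: [548.6, 320.6, 35.1]
orientation: [1.105, 1.113, -1.277]
ft_force: [-7.6, 1.5, 30.2]
width: 18.8
```

```bash
python3 - <<'E'
from h import *
plan((553,324,36.5,0,-7.5))
E
```

```text
t 4.62 p [548.6 320.6  35.1] w 18.8 q [ 0.56  0.71  1.63 -0.14  0.88  0.66] F [-7.6  1.5 30.2]
-> (553, 324, 36.5, 0, -7.5) 1
1 [-0.002, 0.004, -0.003, 0.0, 0.3, 0.5]
```

On the floor (30 N), so I ease up 1 mm and open.

Emit:
{"fn": "carry_out", "kwargs": {"commands": [[-0.001,0,0,0,0,0]]}}

```text
t: 4.75
ee_pos: [548.6, 320.9, 36.9]
orientation: [1.105, 1.113, -1.276]
ft_force: [0.4, 0.8, -0.7]
width: 19.4
```

Emit:
{"fn": "carry_out", "kwargs": {"commands": [[0,0,0,0,0,0],[0,0,0,0,0,0],[0,0,0,0,0,0],[-0.01,0,0.001,0,0,0],[-0.03,0,0.004,0,0,0],[-0.04,0,0.005,0,0,0],[-0.04,0,0.005,0,0,0]], "grip": 0.4}}

```text
t: 5.62
ee_pos: [547.5, 321.0, 159.0]
orientation: [1.1, 1.115, -1.282]
ft_force: [0.0, 0.1, -0.3]
width: 52.4
```

```bash
python3 - <<'E'
from h import *
d=snap('wrist','w5'); cv2.imwrite('pics/w5c.png',d['pixels'][60:320,100:420])
plan((430,310,150,-40,0),(341,307,110,-48,0))
E
```

```text
t 5.67 p [550.2 322.7 164.9] w 52.7 q [ 0.57  0.54  1.59 -0.13  1.09  0.63] F [2.  1.2 3.4]
-> (430, 310, 150, -40, 0) 5
1 [0.003, -0.024, 0.002, 8.0, 1.5, -0.5]
2 [0.004, -0.023, 0.006, 8.0, 1.5, -0.5]
3 [0.004, -0.023, 0.009, 8.0, 1.5, -0.5]
4 [0.003, -0.021, 0.012, 7.9, 1.5, -0.5]
5 [0.003, -0.019, 0.014, 8.0, 1.6, -0.4]
-> (341, 307, 110, -48, 0) 2
6 [0.02, -0.033, 0.03, 4.0, 0.0, 0.0]
7 [0.02, -0.031, 0.032, 4.0, 0.0, 0.0]
```

View pics/w5c.png

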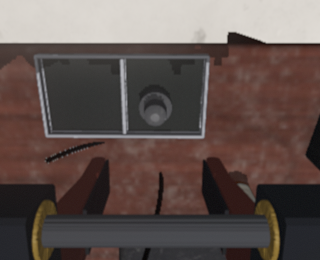

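Probe A stands upright inside the far square well, at crop (155,107). Now the reel.

```bash
python3 - <<'E'
from h import *
print(ray('w1',188,47,29), proj('w1',(341,307,29)))
plan((440,315,140,0,0),(342,308,100,0,0))
E
```

```text
[340.50104241 311.30569983  29.        ] [189.11819006  52.31049916]
t 5.67 p [550.2 322.7 164.9] w 52.7 q [ 0.57  0.54  1.59 -0.13  1.09  0.63] F [2.  1.2 3.4]
-> (440, 315, 140, 0, 0) 3
1 [0.009, -0.037, 0.001, 0.0, 2.6, 0.1]
2 [0.009, -0.037, 0.002, 0.0, 2.6, 0.1]
3 [0.008, -0.036, 0.002, 0.0, 2.6, 0.1]
-> (342, 308, 100, 0, 0) 3
4 [0.013, -0.033, 0.003, 0.0, 0.0, 0.0]
5 [0.013, -0.033, 0.002, 0.0, 0.0, 0.0]
6 [0.014, -0.032, 0.003, 0.0, 0.0, 0.0]
```

Emit:
{"fn": "carry_out", "kwargs": {"commands": [[0.009,-0.037,0.001,0,2.6,0.1],[0.009,-0.037,0.002,0,2.6,0.1],[0.008,-0.036,0.002,0,2.6,0.1],[0.013,-0.033,0.003,0,0,0],[0.013,-0.033,0.002,0,0,0],[0.014,-0.032,0.003,0,0,0],[0,0,0,0,0,0]], "grip": 0}}

```text
t: 6.55
ee_pos: [339.9, 309.1, 103.5]
orientation: [1.224, 1.21, -1.198]
ft_force: [0.7, 0.9, 0.8]
width: 88.0
```

```bash
python3 - <<'E'
from h import *
d=snap('wrist','w6'); h=cv2.cvtColor(d['pixels'],cv2.COLOR_BGR2HSV)
m=cv2.inRange(h,(5,120,100),(20,255,255)); n,l,s,ce=cv2.connectedComponentsWithStats(m)
for i in range(1,n):
    if s[i,4]>300:
        x,y,w,hh,_=s[i]; print(s[i],ray('w6',x+w/2,y+hh/2,29).round(1), proj('w6',(341.5,308,29)).round(1))
plan((341.5,309,50,0,0),(341.5,309,11,0,0))
E
```

```text
[ 201  160  100   92 5356] [336.1 304.8  29. ] [257.7 202.1]
t 6.6 p [341.9 310.2 104.3] w 87.8 q [0.71 0.37 2.07 0.   0.67 0.71] F [-0.5  0.5  1.4]
-> (341.5, 309, 50, 0, 0) 2
1 [0.027, -0.001, 0.001, -0.1, -0.4, -0.4]
2 [0.027, 0.0, 0.001, 0.0, -0.4, -0.3]
-> (341.5, 309, 11, 0, 0) 1
3 [0.039, 0.0, 0.0, 0.0, 0.0, 0.0]
```

Emit:
{"fn": "carry_out", "kwargs": {"commands": [[0.027,-0.001,0.001,0,-0.4,-0.4],[0.027,0,0.001,0,-0.4,-0.3],[0.02,0,0.001,0,0,0],[0.016,0,0,0,0,0],[0.002,0,0,0,0,0]]}}

```text
t: 7.22
ee_pos: [352.6, 313.9, 13.8]
orientation: [1.225, 1.205, -1.198]
ft_force: [-0.0, -0.2, 0.4]
width: 87.7
```

```bash
python3 - <<'E'
from h import *
plan((341.5,308,11,0,0))
E
```

```text
t 7.22 p [352.6 313.9  13.8] w 87.7 q [ 0.7   0.57  2.07 -0.    0.48  0.71] F [-0.  -0.2  0.4]
-> (341.5, 308, 11, 0, 0) 1
1 [0.003, -0.011, 0.006, -0.2, -0.6, -0.7]
```

Emit:
{"fn": "carry_out", "kwargs": {"commands": [[0.002,-0.01,0.006,0,-0.6,-0.7],[0,-0.002,0,0,0,0]]}}

```text
t: 7.48
ee_pos: [340.8, 308.1, 12.3]
orientation: [1.212, 1.206, -1.212]
ft_force: [-0.1, -0.0, 0.7]
width: 88.1
```

Emit:
{"fn": "carry_out", "kwargs": {"commands": [[0,0,0,0,0,0],[0,0,0,0,0,0],[0,0,0,0,0,0],[0,0,0,0,0,0],[0,0,0,0,0,0]], "grip": 1}}

```text
t: 8.1
ee_pos: [341.2, 308.8, 13.5]
orientation: [1.214, 1.207, -1.21]
ft_force: [0.8, 0.4, -1.2]
width: 53.9
```

```bash
python3 - <<'E'
from h import *
plan((341.5,308,120,0,0))
E
```

```text
t 8.1 p [341.2 308.8  13.5] w 53.9 q [ 0.71  0.56  2.09 -0.    0.48  0.72] F [ 0.8  0.4 -1.2]
-> (341.5, 308, 120, 0, 0) 3
1 [-0.035, 0.0, 0.0, -0.1, 0.0, 0.0]
2 [-0.036, 0.0, 0.0, -0.1, 0.0, -0.1]
3 [-0.035, 0.0, 0.001, 0.0, -0.1, 0.0]
```

Emit:
{"fn": "carry_out", "kwargs": {"commands": [[-0.005,0,0,0,0,0],[-0.02,0,0,0,0,0],[-0.035,0,0,0,0,0],[-0.035,0,0,0,0,0],[-0.035,0,0,0,0,0]]}}

```text
t: 8.72
ee_pos: [339.0, 306.9, 145.2]
orientation: [1.208, 1.207, -1.217]
ft_force: [-0.1, 0.8, -1.0]
width: 54.3
```

```bash
python3 - <<'E'
from h import *
d=snap('wrist','w7'); s=snap('side','s7')
a=cv2.resize(d['pixels'][120:320,156:356],(400,400)); b=cv2.resize(s['pixels'][110:210,75:175],(400,400),interpolation=cv2.INTER_CUBIC)
cv2.imwrite('pics/c7.png',np.hstack([a,b]))
plan((345,310,360,0,0),(380,300,560,0,0))
E
```

```text
t 8.82 p [341.  308.6 147.3] w 54.0 q [ 0.71  0.3   2.04 -0.    0.8   0.71] F [ 0.7  0.4 -1.9]
-> (345, 310, 360, 0, 0) 5
1 [-0.043, 0.001, 0.0, 0.0, 0.0, 0.0]
2 [-0.042, 0.001, 0.0, -0.1, 0.0, 0.0]
3 [-0.043, 0.001, -0.001, 0.0, 0.0, 0.0]
4 [-0.042, 0.001, 0.0, -0.1, 0.0, 0.0]
5 [-0.043, 0.0, -0.001, 0.0, 0.0, -0.1]
-> (380, 300, 560, 0, 0) 5
6 [-0.04, 0.007, 0.002, 0.0, 0.0, 0.0]
7 [-0.04, 0.007, 0.002, 0.0, 0.0, 0.0]
8 [-0.04, 0.007, 0.002, 0.0, 0.0, 0.0]
9 [-0.04, 0.007, 0.002, 0.0, 0.0, 0.0]
10 [-0.04, 0.007, 0.002, 0.0, 0.0, 0.0]
```

View pics/c7.png

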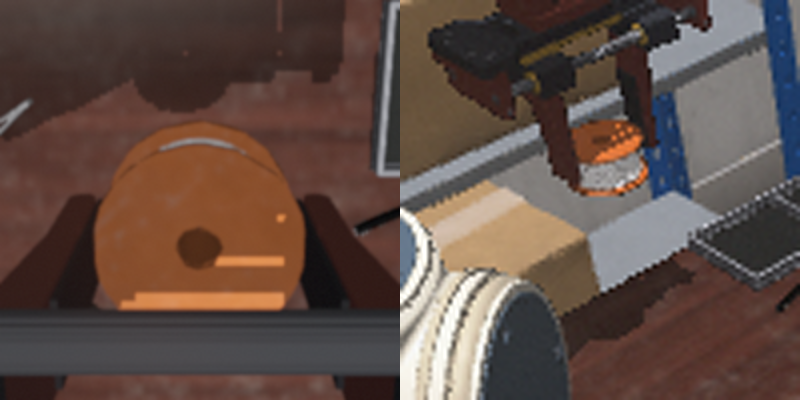

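The reel is held level between the fingers. Going up and over.

Emit:
{"fn": "carry_out", "kwargs": {"commands": [[-0.05,0.001,0,0,0,0],[-0.05,0.001,0,0,0,0],[-0.05,0.001,0,0,0,0],[-0.05,0.001,0,0,0,0],[-0.05,0.007,0.002,0,0,0],[-0.05,0.007,0.002,0,0,0],[-0.05,0.007,0.002,0,0,0],[-0.05,0.007,0.002,0,0,0]]}}

```text
t: 9.82
ee_pos: [371.1, 298.6, 547.3]
orientation: [1.196, 1.209, -1.227]
ft_force: [0.7, 0.6, -1.0]
width: 54.1
```

```bash
python3 - <<'E'
from h import *
plan((440,200,575,0,0),(490,0,575,0,0),(560,-197,560,0,0))
E
```

```text
t 9.82 p [371.1 298.6 547.3] w 54.1 q [ 0.65 -0.02  1.47 -0.    1.71  0.66] F [ 0.7  0.6 -1. ]
-> (440, 200, 575, 0, 0) 3
1 [-0.009, 0.023, 0.033, -0.1, 0.2, 0.3]
2 [-0.009, 0.023, 0.033, 0.0, 0.2, 0.2]
3 [-0.009, 0.023, 0.033, -0.1, 0.3, 0.3]
-> (490, 0, 575, 0, 0) 5
4 [0.0, 0.01, 0.04, 0.0, 0.0, 0.0]
5 [0.0, 0.01, 0.04, 0.0, 0.0, 0.0]
6 [0.0, 0.01, 0.04, 0.0, 0.0, 0.0]
7 [0.0, 0.01, 0.04, 0.0, 0.0, 0.0]
8 [-0.001, 0.01, 0.04, 0.0, 0.0, 0.0]
-> (560, -197, 560, 0, 0) 5
9 [0.003, 0.014, 0.039, 0.0, 0.0, 0.0]
10 [0.003, 0.014, 0.039, 0.0, 0.0, 0.0]
11 [0.003, 0.014, 0.04, 0.0, 0.0, 0.0]
12 [0.003, 0.014, 0.039, 0.0, 0.0, 0.0]
13 [0.004, 0.014, 0.04, 0.0, 0.0, 0.0]
```

Emit:
{"fn": "carry_out", "kwargs": {"commands": [[-0.012,0.023,0.033,0,0.2,0.3],[-0.012,0.023,0.033,0,0.2,0.2],[-0.009,0.023,0.033,0,0.3,0.3],[0,0.01,0.04,0,0,0],[0,0.01,0.04,0,0,0],[0,0.01,0.04,0,0,0],[0,0.01,0.04,0,0,0],[0,0.01,0.04,0,0,0]]}}

```text
t: 10.82
ee_pos: [495.8, -6.7, 573.4]
orientation: [1.205, 1.216, -1.213]
ft_force: [1.4, 0.2, -2.0]
width: 53.9
```

```bash
python3 - <<'E'
from h import *
plan((560,-197,560,0,0),(645,-197,420,0,0))
E
```

```text
t 10.82 p [495.8  -6.7 573.4] w 53.9 q [-0.04  0.01  1.38  0.    1.75 -0.04] F [ 1.4  0.2 -2. ]
-> (560, -197, 560, 0, 0) 5
1 [0.003, 0.013, 0.038, 0.0, 0.0, 0.1]
2 [0.002, 0.013, 0.038, 0.0, 0.0, 0.1]
3 [0.003, 0.013, 0.038, 0.0, 0.0, 0.1]
4 [0.003, 0.012, 0.038, 0.1, 0.0, 0.0]
5 [0.002, 0.013, 0.038, 0.0, 0.0, 0.1]
-> (645, -197, 420, 0, 0) 4
6 [0.035, 0.021, 0.0, 0.0, 0.0, 0.0]
7 [0.035, 0.021, 0.0, 0.0, 0.0, 0.0]
8 [0.035, 0.021, 0.0, 0.0, 0.0, 0.0]
9 [0.035, 0.022, 0.001, 0.0, 0.0, 0.0]
```

Emit:
{"fn": "carry_out", "kwargs": {"commands": [[0.002,0.013,0.038,0,0,0.1],[0.002,0.013,0.038,0,0,0.1],[0.003,0.013,0.038,0,0,0.1],[0.003,0.012,0.038,0,0,0],[0.002,0.013,0.038,0,0,0.1],[0.035,0.021,0,0,0,0],[0.035,0.021,0,0,0,0],[0.035,0.021,0,0,0,0]]}}

```text
t: 11.82
ee_pos: [626.1, -208.0, 440.7]
orientation: [1.21, 1.217, -1.218]
ft_force: [0.4, -0.3, -0.8]
width: 54.2
```

```bash
python3 - <<'E'
from h import *
plan((650,-197,300,0,0),(658,-197,130,0,0))
E
```

```text
t 11.82 p [ 626.1 -208.   440.7] w 54.2 q [-0.34  0.33  1.28 -0.    1.54 -0.33] F [ 0.4 -0.3 -0.8]
-> (650, -197, 300, 0, 0) 3
1 [0.047, 0.008, -0.004, -0.1, -0.1, 0.2]
2 [0.047, 0.008, -0.003, -0.1, 0.0, 0.2]
3 [0.047, 0.009, -0.004, -0.1, -0.1, 0.2]
-> (658, -197, 130, 0, 0) 4
4 [0.042, 0.002, 0.0, 0.0, 0.0, 0.0]
5 [0.043, 0.002, 0.0, 0.0, 0.0, 0.0]
6 [0.042, 0.002, 0.0, 0.0, 0.0, 0.0]
7 [0.043, 0.002, 0.0, 0.0, 0.0, 0.0]
```

Emit:
{"fn": "carry_out", "kwargs": {"commands": [[0.047,0.008,-0.004,0,0,0.2],[0.047,0.008,-0.003,0,0,0.2],[0.047,0.009,-0.004,0,0,0.2],[0.042,0.002,0,0,0,0],[0.043,0.002,0,0,0,0],[0.042,0.002,0,0,0,0],[0.03,0.002,0,0,0,0],[0,0,0,0,0,0]]}}

```text
t: 12.82
ee_pos: [650.9, -192.8, 113.8]
orientation: [1.21, 1.231, -1.224]
ft_force: [-1.2, -0.3, -0.4]
width: 53.7
```

```bash
python3 - <<'E'
from h import *
d=snap('wrist','w8'); s=snap('top','t8')
a=cv2.resize(d['pixels'][60:340,116:396],(400,400)); b=cv2.resize(s['pixels'][120:220,280:380],(400,400),interpolation=cv2.INTER_CUBIC)
cv2.imwrite('pics/c8.png',np.clip(np.hstack([a,b])*1.4,0,255).astype(np.uint8))
for P in [(616,-197,12),(658,-197,12),(574,-197,12)]: print(proj('w8',P).round(),((proj('w8',P)-[116,60])*400/280).round())
plan((658,-197,60,0,0),(658,-197,21,0,0))
E
```

```text
[220. 197.] [149. 196.]
[267. 197.] [216. 196.]
[174. 197.] [ 82. 196.]
t 12.93 p [ 653.  -193.5  117.3] w 54.3 q [-0.31  0.63  1.55  0.    0.98 -0.3 ] F [-0.3  0.2 -0.8]
-> (658, -197, 60, 0, 0) 2
1 [0.029, 0.003, 0.002, -0.1, -0.3, 0.5]
2 [0.028, 0.003, 0.002, -0.2, -0.2, 0.5]
-> (658, -197, 21, 0, 0) 1
3 [0.039, 0.0, 0.0, 0.0, 0.0, 0.0]
```

View pics/c8.png

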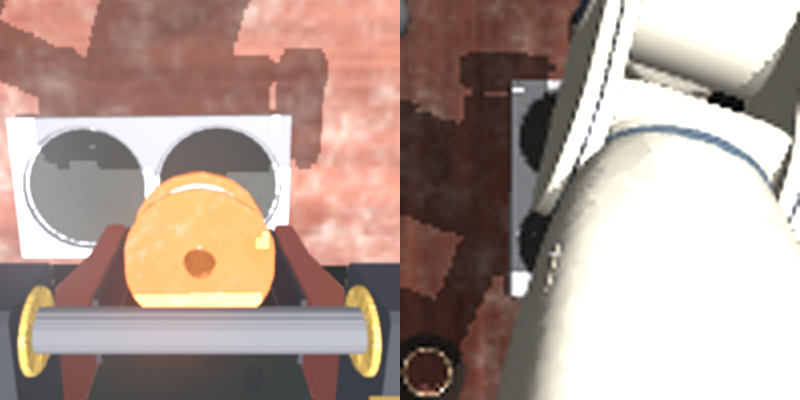

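The reel hangs above the far well. The wells appear at crop (85,187) and (218,187), about 5 mm left (+y) of the top-camera estimate, so I split the difference at y = -194.

Emit:
{"fn": "carry_out", "kwargs": {"commands": [[0.029,0.003,0.001,0,-0.3,0.5],[0.028,0.003,0,0,-0.2,0.5],[0.022,0,0,0,0,0]]}}

```text
t: 13.3
ee_pos: [664.6, -196.3, 44.6]
orientation: [1.216, 1.193, -1.204]
ft_force: [-0.2, -0.3, -1.1]
width: 54.0
```

```bash
python3 - <<'E'
from h import *
plan((659,-194,20,0,0))
E
```

```text
t 13.3 p [ 664.6 -196.3   44.6] w 54.0 q [-0.3   0.73  1.56  0.    0.83 -0.3 ] F [-0.2 -0.3 -1.1]
-> (659, -194, 20, 0, 0) 1
1 [0.024, -0.006, -0.002, -0.3, 0.3, -0.9]
```

Emit:
{"fn": "carry_out", "kwargs": {"commands": [[0.01,-0.006,-0.002,0,0.3,-0.9],[0.008,-0.002,0,0,0,0]]}}

```text
t: 13.55
ee_pos: [657.0, -194.5, 26.6]
orientation: [1.213, 1.208, -1.213]
ft_force: [-0.2, -0.8, -1.6]
width: 54.5
```

```bash
python3 - <<'E'
from h import *
plan((659,-194,19,0,0))
E
```

```text
t 13.55 p [ 657.  -194.5   26.6] w 54.5 q [-0.31  0.75  1.57  0.    0.82 -0.3 ] F [-0.2 -0.8 -1.6]
-> (659, -194, 19, 0, 0) 1
1 [0.008, 0.002, 0.0, -0.3, 0.0, 0.0]
```

Emit:
{"fn": "carry_out", "kwargs": {"commands": [[0.004,0.001,0,0,0,0],[0.003,0.001,0,0,0,0],[0.001,0,0,0,0,0]]}}

```text
t: 13.92
ee_pos: [659.7, -194.8, 19.2]
orientation: [1.213, 1.207, -1.212]
ft_force: [-0.0, -0.2, -1.4]
width: 54.3
```

Emit:
{"fn": "carry_out", "kwargs": {"commands": [[0.001,0,0,0,0,0],[0.001,0,0,0,0,0]]}}

```text
t: 14.18
ee_pos: [660.0, -194.9, 18.5]
orientation: [1.213, 1.206, -1.212]
ft_force: [-4.5, 1.3, 9.1]
width: 54.0
```

Contact (9 N). Release and rise.

Emit:
{"fn": "carry_out", "kwargs": {"commands": [[0,0,0,0,0,0],[0,0,0,0,0,0],[0,0,0,0,0,0],[-0.01,0,0,0,0,0],[-0.03,0,0,0,0,0],[-0.04,0,0,0,0,0],[-0.04,0,0,0,0,0]], "grip": 0.15}}

```text
t: 15.05
ee_pos: [658.4, -194.4, 140.1]
orientation: [1.212, 1.211, -1.214]
ft_force: [-0.1, -0.4, -0.0]
width: 75.0
```

```bash
python3 - <<'E'
from h import *
d=snap('wrist','w9'); K=d['pixels'][60:340,106:406]
cv2.imwrite('pics/w9c.png',cv2.resize(K,None,fx=1.6,fy=1.6))
for P in [(658,-197,34),(574,-197,12)]: print(proj('w9',P).round(),((proj('w9',P)-[106,60])*1.6).round())
plan((480,-240,190,-45,0),(330,-309,130,-60,0))
E
```

```text
[256. 193.] [241. 213.]
[170. 188.] [103. 204.]
t 15.1 p [ 661.5 -195.4  146.4] w 74.7 q [-0.3   0.6   1.53  0.    1.01 -0.3 ] F [ 1.9 -0.3  3.4]
-> (480, -240, 190, -45, 0) 5
1 [-0.009, -0.036, 0.009, 8.9, 0.0, -0.1]
2 [-0.009, -0.034, 0.015, 9.0, 0.0, 0.0]
3 [-0.009, -0.032, 0.02, 8.9, 0.0, -0.1]
4 [-0.009, -0.028, 0.024, 9.0, 0.0, 0.0]
5 [-0.008, -0.025, 0.029, 8.9, 0.0, -0.1]
-> (330, -309, 130, -60, 0) 4
6 [0.015, -0.014, 0.039, 3.8, 0.0, 0.0]
7 [0.015, -0.012, 0.039, 3.7, 0.0, 0.0]
8 [0.015, -0.009, 0.04, 3.8, 0.0, 0.0]
9 [0.015, -0.006, 0.041, 3.7, 0.0, 0.1]
```

View pics/w9c.png

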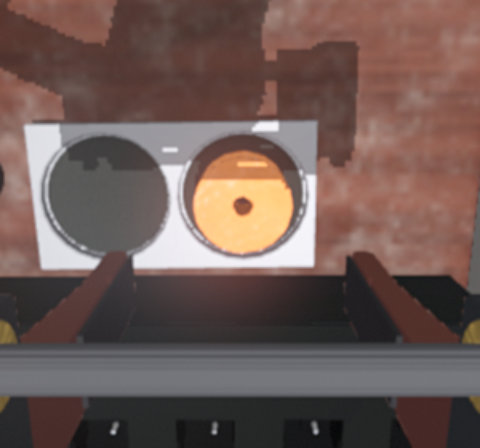

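The reel lies flat inside the far round well, hub at (243,205). Next is probe B, with y corrected to about -306.

```bash
python3 - <<'E'
from h import *
plan((470,-230,150,0,0),(328,-306,90,0,0))
E
```

```text
t 15.1 p [ 661.5 -195.4  146.4] w 74.7 q [-0.3   0.6   1.53  0.    1.01 -0.3 ] F [ 1.9 -0.3  3.4]
-> (470, -230, 150, 0, 0) 4
1 [-0.001, -0.048, 0.009, -0.1, 0.0, -0.1]
2 [-0.001, -0.048, 0.009, -0.1, 0.0, -0.1]
3 [-0.001, -0.048, 0.009, 0.0, 0.0, 0.0]
4 [-0.001, -0.047, 0.008, -0.1, 0.0, -0.1]
-> (328, -306, 90, 0, 0) 4
5 [0.015, -0.036, 0.019, 0.0, 0.0, 0.0]
6 [0.015, -0.035, 0.019, 0.0, 0.0, 0.0]
7 [0.015, -0.036, 0.019, 0.0, 0.0, 0.0]
8 [0.015, -0.035, 0.019, 0.0, 0.0, 0.0]
```

Emit:
{"fn": "carry_out", "kwargs": {"commands": [[-0.001,-0.048,0.009,0,0,0],[-0.001,-0.048,0.009,0,0,0],[-0.001,-0.048,0.009,0,0,0],[-0.001,-0.047,0.008,0,0,0],[0.015,-0.036,0.019,0,0,0],[0.015,-0.035,0.019,0,0,0],[0.015,-0.036,0.019,0,0,0],[0.015,-0.035,0.019,0,0,0]], "grip": 0.35}}

```text
t: 16.1
ee_pos: [326.5, -309.6, 94.1]
orientation: [1.212, 1.185, -1.197]
ft_force: [0.0, -0.6, -1.0]
width: 57.1
```

Emit:
{"fn": "carry_out", "kwargs": {"commands": [[0,0,0,0,0,0]]}}

```text
t: 16.23
ee_pos: [324.4, -309.8, 93.7]
orientation: [1.214, 1.186, -1.2]
ft_force: [0.4, 0.1, -0.7]
width: 57.0
```

```bash
python3 - <<'E'
from h import *
snap('wrist','w10'); im=cv2.imread('pics/w10.png'); print(proj('w10',(329,-306,46)),proj('w10',(329,-306,24)))
# grey (low saturation) blob near prediction
h=cv2.cvtColor(im,cv2.COLOR_BGR2HSV); m=((h[...,1]<60)&(h[...,2]>30)).astype(np.uint8)
m[:110]=0;m[235:]=0
n,l,s,ce=cv2.connectedComponentsWithStats(m)
for i in range(1,n):
    if s[i,4]>200: print(s[i],ce[i].round(), ray('w10',*ce[i],30).round(1))
plan((329,-306,60,0,0),(329,-306,27,0,0))
E
```

```text
[261.89250928 204.33789918] [260.71909191 195.94803562]
[  362   116   150   119 16643] [440. 177.] [ 465.3 -290.9   30. ]
[ 239  177   41   45 1433] [259. 199.] [ 327.7 -306.4   30. ]
[ 112  189   71   46 2429] [149. 214.] [ 242.5 -318.3   30. ]
t 16.27 p [ 325.9 -310.1   94.3] w 57.2 q [-0.79  0.38  2.11  0.01  0.63 -0.8 ] F [ 0.1 -0.4 -0. ]
-> (329, -306, 60, 0, 0) 1
1 [0.034, 0.002, -0.004, -0.1, 0.6, -1.3]
-> (329, -306, 27, 0, 0) 1
2 [0.033, 0.0, 0.0, 0.0, 0.0, 0.0]
```

Emit:
{"fn": "carry_out", "kwargs": {"commands": [[0.034,0.002,-0.004,0,0.6,-1.3],[0.02,-0.002,-0.002,0,0,0]]}}

```text
t: 16.52
ee_pos: [330.9, -306.7, 42.2]
orientation: [1.209, 1.2, -1.209]
ft_force: [0.6, 0.7, 0.4]
width: 57.0
```

```bash
python3 - <<'E'
from h import *
plan((328,-306,27,0,0))
E
```

```text
t 16.52 p [ 330.9 -306.7   42.2] w 57.0 q [-0.77  0.49  2.11 -0.    0.53 -0.77] F [0.6 0.7 0.4]
-> (328, -306, 27, 0, 0) 1
1 [0.015, -0.003, -0.001, -0.1, 0.3, -0.3]
```

Emit:
{"fn": "carry_out", "kwargs": {"commands": [[0.015,-0.005,-0.002,0,0.3,-0.3],[0.001,-0.002,-0.001,0,0,0]]}}

```text
t: 16.77
ee_pos: [325.6, -303.4, 25.5]
orientation: [1.209, 1.208, -1.209]
ft_force: [-0.4, -0.5, -1.0]
width: 57.1
```

Emit:
{"fn": "carry_out", "kwargs": {"commands": [[0,0,0,0,0,0],[0,0,0,0,0,0],[0,0,0,0,0,0],[0,0,0,0,0,0],[0,0,0,0,0,0]], "grip": 1}}

```text
t: 17.4
ee_pos: [327.1, -304.5, 27.6]
orientation: [1.208, 1.204, -1.208]
ft_force: [-0.2, -0.1, -1.1]
width: 19.9
```

```bash
python3 - <<'E'
from h import *
plan((328,-306,120,0,0),(440,-240,150,0,0),(574,-194,100,0,0))
E
```

```text
t 17.4 p [ 327.1 -304.5   27.6] w 19.9 q [-0.78  0.52  2.12  0.    0.49 -0.78] F [-0.2 -0.1 -1.1]
-> (328, -306, 120, 0, 0) 2
1 [-0.046, 0.001, 0.001, 0.0, 0.1, -0.1]
2 [-0.046, 0.0, 0.001, 0.0, 0.1, -0.1]
-> (440, -240, 150, 0, 0) 3
3 [-0.01, 0.037, -0.022, 0.0, 0.0, 0.0]
4 [-0.01, 0.038, -0.022, 0.0, 0.0, 0.0]
5 [-0.01, 0.037, -0.022, 0.0, 0.0, 0.0]
-> (574, -194, 100, 0, 0) 4
6 [0.012, 0.034, -0.012, 0.0, 0.0, 0.0]
7 [0.013, 0.033, -0.011, 0.0, 0.0, 0.0]
8 [0.012, 0.034, -0.012, 0.0, 0.0, 0.0]
9 [0.013, 0.033, -0.011, 0.0, 0.0, 0.0]
```

Emit:
{"fn": "carry_out", "kwargs": {"commands": [[-0.03,0.001,0,0,0,0],[-0.05,0,0.001,0,0.1,0],[-0.03,0.01,-0.006,0,0,0],[-0.01,0.037,-0.022,0,0,0],[-0.01,0.038,-0.022,0,0,0],[-0.005,0.034,-0.012,0,0,0],[0.013,0.033,-0.011,0,0,0],[0.012,0.034,-0.012,0,0,0]]}}

```text
t: 18.4
ee_pos: [516.8, -218.0, 142.7]
orientation: [1.214, 1.204, -1.21]
ft_force: [0.9, -0.2, -1.5]
width: 19.4
```

```bash
python3 - <<'E'
from h import *
plan((574,-194,80,0,0),(574,-194,50,0,0))
E
```

```text
t 18.4 p [ 516.8 -218.   142.7] w 19.4 q [-0.42  0.44  1.83  0.    0.87 -0.42] F [ 0.9 -0.2 -1.5]
-> (574, -194, 80, 0, 0) 2
1 [0.031, 0.028, -0.012, -0.1, 0.0, -0.1]
2 [0.032, 0.029, -0.012, -0.2, 0.0, -0.1]
-> (574, -194, 50, 0, 0) 1
3 [0.03, 0.0, 0.0, 0.0, 0.0, 0.0]
```

Emit:
{"fn": "carry_out", "kwargs": {"commands": [[0.015,0.028,-0.012,0,0,0],[0.025,0.029,-0.012,0,0,0],[0.02,0,0,0,0,0]]}}

```text
t: 18.77
ee_pos: [578.2, -192.6, 81.3]
orientation: [1.213, 1.203, -1.207]
ft_force: [0.2, -0.7, -0.0]
width: 19.5
```

```bash
python3 - <<'E'
from h import *
plan((574,-194,50,0,0),(574,-194,34,0,0))
E
```

```text
t 18.77 p [ 578.2 -192.6   81.3] w 19.5 q [-0.34  0.58  1.75  0.    0.8  -0.34] F [ 0.2 -0.7 -0. ]
-> (574, -194, 50, 0, 0) 1
1 [0.031, -0.004, 0.001, -0.1, 0.1, -0.3]
-> (574, -194, 34, 0, 0) 1
2 [0.016, 0.0, 0.0, 0.0, 0.0, 0.0]
```

Emit:
{"fn": "carry_out", "kwargs": {"commands": [[0.031,-0.006,0.001,0,0.1,-0.3],[0.01,-0.002,0,0,0,0],[0.003,0,0,0,0,0]]}}

```text
t: 19.15
ee_pos: [567.0, -193.6, 34.2]
orientation: [1.211, 1.212, -1.213]
ft_force: [0.3, 0.5, -0.3]
width: 19.6
```

Emit:
{"fn": "carry_out", "kwargs": {"commands": [[0.002,0,0,0,0,0],[0.001,0,0,0,0,0]]}}

```text
t: 19.4
ee_pos: [567.5, -194.3, 32.5]
orientation: [1.211, 1.21, -1.213]
ft_force: [0.6, -0.2, 0.0]
width: 19.7
```

Emit:
{"fn": "carry_out", "kwargs": {"commands": [[0.001,0.002,0,0,0,0],[0.001,0.001,0,0,0,0]]}}

```text
t: 19.65
ee_pos: [570.9, -194.7, 32.1]
orientation: [1.211, 1.209, -1.212]
ft_force: [-5.1, -0.0, 9.3]
width: 19.3
```

Emit:
{"fn": "carry_out", "kwargs": {"commands": [[0,0,0,0,0,0],[0,0,0,0,0,0],[0,0,0,0,0,0],[-0.01,0,0,0,0,0],[-0.03,0,0,0,0,0],[-0.04,0,0,0,0,0],[-0.04,-0.02,0,0,0,0]], "grip": 0.45}}

```text
t: 20.52
ee_pos: [551.1, -194.2, 154.6]
orientation: [1.21, 1.212, -1.213]
ft_force: [0.0, -0.0, 0.7]
width: 48.0
```

```bash
python3 - <<'E'
from h import *
snap('wrist','w11')
print(proj('w11',(571,-194,51)))
plan((430,-185,150,45,0),(375,-190,130,83,0))
E
```

```text
[279.09564772 190.70880482]
t 20.57 p [ 550.5 -194.8  159.3] w 48.3 q [-0.36  0.44  1.77 -0.    0.93 -0.36] F [-1.3 -0.8  2.7]
-> (430, -185, 150, 45, 0) 6
1 [0.002, -0.02, -0.002, -7.5, 0.0, 0.0]
2 [0.001, -0.02, -0.004, -7.5, 0.0, 0.0]
3 [0.002, -0.019, -0.007, -7.5, 0.0, 0.0]
4 [0.001, -0.018, -0.009, -7.6, 0.0, 0.0]
5 [0.002, -0.017, -0.011, -7.5, 0.0, 0.0]
6 [0.001, -0.014, -0.013, -7.6, 0.0, 0.0]
-> (375, -190, 130, 83, 0) 5
7 [0.004, -0.009, -0.007, -7.6, 0.0, 0.0]
8 [0.004, -0.007, -0.008, -7.6, 0.0, 0.0]
9 [0.004, -0.006, -0.009, -7.6, 0.0, 0.0]
10 [0.004, -0.005, -0.01, -7.6, 0.0, 0.0]
11 [0.004, -0.004, -0.011, -7.6, 0.0, 0.0]
```

Emit:
{"fn": "carry_out", "kwargs": {"commands": [[0.002,-0.02,-0.002,-7.5,0,0],[0.001,-0.02,-0.004,-7.5,0,0],[0.002,-0.019,-0.007,-7.5,0,0],[0.001,-0.018,-0.009,-7.6,0,0],[0.002,-0.017,-0.011,-7.5,0,0],[0.001,-0.014,-0.013,-7.6,0,0],[0.004,-0.009,-0.007,-7.6,0,0],[0.004,-0.007,-0.008,-7.6,0,0]], "grip": 0}}

```text
t: 21.58
ee_pos: [407.3, -189.6, 148.1]
orientation: [0.378, 1.525, -0.381]
ft_force: [-0.3, -0.4, -0.1]
width: 87.9
```

```bash
python3 - <<'E'
from h import *
plan((379,-198,140,83,0))
E
```

```text
t 21.57 p [ 407.3 -189.6  148.1] w 87.9 q [-0.46  0.28  2.07  0.    0.78 -1.55] F [-0.3 -0.4 -0.1]
-> (379, -198, 140, 83, 0) 3
1 [0.003, -0.007, -0.007, -6.9, 0.2, 0.0]
2 [0.002, -0.006, -0.008, -6.9, 0.3, 0.0]
3 [0.003, -0.005, -0.008, -7.0, 0.2, 0.1]
```

Emit:
{"fn": "carry_out", "kwargs": {"commands": [[0.003,-0.007,-0.007,-6.9,0.2,0],[0.002,-0.006,-0.008,-6.9,0.3,0],[0.003,-0.005,-0.008,-7,0.2,0.1],[0,0,0,0,0,0]]}}

```text
t: 22.08
ee_pos: [378.3, -198.7, 141.4]
orientation: [0.087, 1.567, -0.087]
ft_force: [0.9, -0.1, 0.5]
width: 87.8
```

```bash
python3 - <<'E'
from h import *
d=snap('wrist','w12'); cv2.imwrite('pics/w12c.png',cv2.resize(d['pixels'][60:310,116:396],None,fx=2,fy=2))
import math
c,s=math.cos(-.12),math.sin(-.12)
for l in [(-31,22,28),(-31,-22,28),(31,25,42),(31,-25,42)]:
    P=(384.5+c*l[0]-s*l[1],-198.5+s*l[0]+c*l[1],l[2]); print(l,((proj('w12',P)-[116,60])*2).round())
plan((379,-198,60,83,0),(379,-198,12,83,0))
E
```

```text
(-31, 22, 28) [330. 205.]
(-31, -22, 28) [233. 204.]
(31, 25, 42) [335. 345.]
(31, -25, 42) [226. 344.]
t 22.12 p [ 378.8 -198.8  141.5] w 87.7 q [-0.51  0.27  2.11  0.    0.76 -1.97] F [ 0.4 -0.4 -0.1]
-> (379, -198, 60, 83, 0) 2
1 [0.041, 0.0, 0.0, 0.3, 0.1, 0.0]
2 [0.04, 0.001, 0.0, 0.3, 0.1, 0.0]
-> (379, -198, 12, 83, 0) 1
3 [0.048, 0.0, 0.0, 0.0, 0.0, 0.0]
```

View pics/w12c.png

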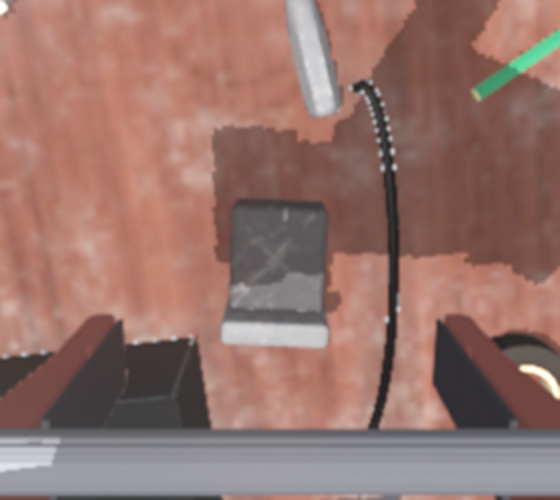

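The clamp's front edge is at (236–326, 201) and its plate at (222–328, 346). That matches the prediction within about 2 mm, with the yaw nearer -0.155, so phi is 81.

```bash
python3 - <<'E'
from h import *
plan((379,-199,60,81,0))
E
```

```text
t 22.12 p [ 378.8 -198.8  141.5] w 87.7 q [-0.51  0.27  2.11  0.    0.76 -1.97] F [ 0.4 -0.4 -0.1]
-> (379, -199, 60, 81, 0) 2
1 [0.041, 0.0, 0.0, 1.3, 0.1, 0.0]
2 [0.04, 0.0, 0.0, 1.3, 0.1, 0.0]
```

Emit:
{"fn": "carry_out", "kwargs": {"commands": [[0.041,0,-0.002,1.3,0,0],[0.036,0,-0.004,1.3,0,0],[0.02,0,-0.002,0,0,0]]}}

```text
t: 22.5
ee_pos: [375.9, -199.7, 45.0]
orientation: [0.127, 1.555, -0.135]
ft_force: [-0.0, -1.2, 0.4]
width: 87.6
```

```bash
python3 - <<'E'
from h import *
plan((379,-199,12,81,0))
E
```

```text
t 22.5 p [ 375.9 -199.7   45. ] w 87.6 q [-0.52  0.47  2.17  0.    0.5  -1.92] F [-0.  -1.2  0.4]
-> (379, -199, 12, 81, 0) 1
1 [0.033, 0.001, 0.003, -0.6, 0.7, 0.2]
```

Emit:
{"fn": "carry_out", "kwargs": {"commands": [[0.02,0,0.001,-0.5,0.7,0.2],[0.012,0,0,0,0,0],[0.002,0,0,0,0,0]]}}

```text
t: 22.88
ee_pos: [378.2, -199.8, 9.3]
orientation: [0.128, 1.567, -0.129]
ft_force: [-0.0, 0.3, -0.7]
width: 88.1
```

```bash
python3 - <<'E'
from h import *
plan((379,-199,13,81,0))
E
```

```text
t 22.88 p [ 378.2 -199.8    9.3] w 88.1 q [-0.51  0.55  2.16 -0.    0.43 -1.92] F [-0.   0.3 -0.7]
-> (379, -199, 13, 81, 0) 1
1 [-0.004, 0.001, 0.001, -0.4, 0.0, 0.0]
```

Emit:
{"fn": "carry_out", "kwargs": {"commands": [[-0.003,0.001,0.001,0,0,0]]}}

```text
t: 23.0
ee_pos: [379.4, -198.9, 12.5]
orientation: [0.129, 1.567, -0.129]
ft_force: [-0.0, 0.1, 0.2]
width: 87.9
```

Emit:
{"fn": "carry_out", "kwargs": {"commands": [[0,0,0,0,0,0],[0,0,0,0,0,0],[0,0,0,0,0,0],[0,0,0,0,0,0],[0,0,0,0,0,0],[0,0,0,0,0,0]], "grip": 1}}

```text
t: 23.75
ee_pos: [380.7, -199.5, 14.5]
orientation: [0.128, 1.563, -0.131]
ft_force: [-0.3, -0.2, -0.3]
width: 45.0
```

Emit:
{"fn": "carry_out", "kwargs": {"commands": [[-0.01,0,0,0,0,0],[-0.03,0,0,0,0,0],[-0.04,0,0,0,0,0],[-0.05,0,0,0,0,0]]}}

```text
t: 24.25
ee_pos: [377.4, -197.7, 146.0]
orientation: [0.131, 1.572, -0.128]
ft_force: [0.5, -0.8, -1.5]
width: 45.0
```

```bash
python3 - <<'E'
from h import *
plan((379,-199,350,81,0),(400,-205,585,83,0))
E
```

```text
t 24.25 p [ 377.4 -197.7  146. ] w 45.0 q [-0.51  0.26  2.11 -0.    0.78 -1.92] F [ 0.5 -0.8 -1.5]
-> (379, -199, 350, 81, 0) 5
1 [-0.041, 0.0, 0.0, -0.1, -0.1, 0.0]
2 [-0.041, 0.0, 0.0, -0.1, 0.0, 0.0]
3 [-0.041, 0.0, 0.0, -0.1, -0.1, 0.0]
4 [-0.041, 0.0, 0.001, -0.1, 0.0, -0.1]
5 [-0.04, -0.001, 0.0, -0.1, -0.1, 0.0]
-> (400, -205, 585, 83, 0) 5
6 [-0.047, 0.0, 0.004, -0.4, 0.0, 0.0]
7 [-0.047, -0.001, 0.004, -0.4, 0.0, 0.0]
8 [-0.047, -0.001, 0.005, -0.4, 0.0, 0.0]
9 [-0.047, 0.0, 0.004, -0.4, 0.0, 0.0]
10 [-0.047, -0.001, 0.005, -0.4, 0.0, 0.0]
```

The clamp is held (45.0 mm). Up and over.

Emit:
{"fn": "carry_out", "kwargs": {"commands": [[-0.05,0,0.001,0,0,0],[-0.05,0,0.001,0,0,0],[-0.055,0,0.002,0,0,0],[-0.055,0,0.002,0,0,0],[-0.055,0,0.004,0,0,0],[-0.055,0,0.004,-0.4,0,0],[-0.055,0,0.004,-0.4,0,0],[-0.055,0,0.004,-0.4,0,0]]}}

```text
t: 25.25
ee_pos: [394.0, -198.3, 593.4]
orientation: [0.115, 1.573, -0.111]
ft_force: [1.2, -1.0, -1.6]
width: 44.7
```

```bash
python3 - <<'E'
from h import *
plan((480,0,580,84,0),(430,240,580,88,0),(470,321,500,90,0))
E
```

```text
t 25.25 p [ 394.  -198.3  593.4] w 44.7 q [-0.49 -0.08  1.44 -0.    1.8  -1.92] F [ 1.2 -1.  -1.6]
-> (480, 0, 580, 84, 0) 5
1 [0.003, 0.042, 0.011, -0.4, -0.1, 0.0]
2 [0.003, 0.042, 0.012, -0.5, -0.1, 0.0]
3 [0.003, 0.041, 0.012, -0.4, 0.0, 0.0]
4 [0.002, 0.041, 0.012, -0.5, -0.1, -0.1]
5 [0.003, 0.042, 0.013, -0.4, 0.0, 0.0]
-> (430, 240, 580, 88, 0) 5
6 [0.0, 0.047, -0.015, -0.8, 0.0, 0.0]
7 [0.0, 0.047, -0.014, -0.8, 0.0, 0.0]
8 [0.0, 0.047, -0.014, -0.8, 0.0, 0.0]
9 [0.0, 0.047, -0.013, -0.8, 0.0, 0.0]
10 [0.0, 0.047, -0.012, -0.8, 0.0, 0.0]
-> (470, 321, 500, 90, 0) 3
11 [0.027, 0.027, 0.012, -0.7, 0.0, 0.0]
12 [0.026, 0.028, 0.013, -0.7, 0.0, 0.0]
13 [0.027, 0.027, 0.013, -0.6, 0.0, 0.0]
```

Emit:
{"fn": "carry_out", "kwargs": {"commands": [[0.001,0.042,0.011,-0.4,0,0],[0.001,0.042,0.012,-0.5,0,0],[0.001,0.041,0.012,-0.4,0,0],[0.001,0.041,0.012,-0.5,0,0],[0,0.042,0.013,-0.4,0,0],[0,0.047,-0.015,-0.8,0,0],[0,0.047,-0.014,-0.8,0,0],[0,0.047,-0.014,-0.8,0,0]]}}

```text
t: 26.25
ee_pos: [447.2, 152.3, 594.9]
orientation: [0.052, 1.571, -0.055]
ft_force: [0.2, 0.7, -0.5]
width: 45.0
```

```bash
python3 - <<'E'
from h import *
plan((430,240,580,88,0),(470,321,500,90,0),(468,322,300,90,0))
E
```

```text
t 26.25 p [447.2 152.3 594.9] w 45.0 q [ 0.3  -0.03  1.38 -0.    1.79 -1.2 ] F [ 0.2  0.7 -0.5]
-> (430, 240, 580, 88, 0) 2
1 [0.007, 0.043, -0.012, -1.0, 0.0, 0.1]
2 [0.008, 0.044, -0.01, -0.9, -0.1, 0.0]
-> (470, 321, 500, 90, 0) 3
3 [0.027, 0.027, 0.012, -0.7, 0.0, 0.0]
4 [0.026, 0.027, 0.013, -0.7, 0.0, 0.0]
5 [0.027, 0.027, 0.013, -0.6, 0.0, 0.0]
-> (468, 322, 300, 90, 0) 4
6 [0.05, 0.0, -0.001, 0.0, 0.0, 0.0]
7 [0.05, 0.001, 0.0, 0.0, 0.0, 0.0]
8 [0.05, 0.0, -0.001, 0.0, 0.0, 0.0]
9 [0.05, 0.001, 0.0, 0.0, 0.0, 0.0]
```

Emit:
{"fn": "carry_out", "kwargs": {"commands": [[0.007,0.043,-0.012,-1,0,0.1],[0.008,0.044,-0.01,-0.9,0,0],[0.027,0.027,0.012,-0.7,0,0],[0.026,0.027,0.013,-0.7,0,0],[0.027,0.027,0.013,-0.6,0,0],[0.045,0,-0.001,0,0,0],[0.045,0,0,0,0,0],[0.045,0,-0.001,0,0,0]]}}

```text
t: 27.25
ee_pos: [461.8, 327.9, 363.7]
orientation: [-0.005, 1.568, 0.009]
ft_force: [0.4, 0.5, -0.6]
width: 45.0
```

```bash
python3 - <<'E'
from h import *
for u,v in [(38,56),(208,56),(204,135),(46,136),(127,58),(125,133)]: print(ray('w5',u+100,v+60,13).round(1))
print('probe foot',ray('w5',255,166,27).round(1),'neck',ray('w5',255,174,49).round(1))
plan((466,323,250,90,0),(466,323,110,90,0))
E
```

```text
[432.3 365.9  13. ]
[594.8 365.9  13. ]
[595.8 284.2  13. ]
[428.4 282.5  13. ]
[517.6 364.   13. ]
[512.6 286.2  13. ]
probe foot [544.5 320.5  27. ] neck [544.8 320.   49. ]
t 27.25 p [461.8 327.9 363.7] w 45.0 q [ 0.6   0.2   1.61  0.    1.33 -0.98] F [ 0.4  0.5 -0.6]
-> (466, 323, 250, 90, 0) 3
1 [0.038, -0.002, 0.001, 0.2, 0.0, 0.0]
2 [0.038, -0.002, 0.001, 0.2, 0.1, -0.1]
3 [0.038, -0.001, 0.002, 0.1, 0.0, 0.0]
-> (466, 323, 110, 90, 0) 3
4 [0.047, 0.0, 0.0, 0.0, 0.0, 0.0]
5 [0.046, 0.0, 0.0, 0.0, 0.0, 0.0]
6 [0.047, 0.0, 0.0, 0.0, 0.0, 0.0]
```

Emit:
{"fn": "carry_out", "kwargs": {"commands": [[0.045,-0.002,0.001,0.2,0,0],[0.045,-0.002,0.001,0.2,0,0],[0.045,-0.001,0.002,0,0,0],[0.045,0,0,0,0,0],[0.03,0,0,0,0,0]]}}

```text
t: 27.88
ee_pos: [462.5, 320.7, 147.9]
orientation: [-0.001, 1.571, 0.001]
ft_force: [0.1, -0.2, -1.6]
width: 44.5
```

```bash
python3 - <<'E'
from h import *
plan((466,323,70,90,0),(466,323,40,90,0))
E
```

```text
t 27.88 p [462.5 320.7 147.9] w 44.5 q [ 0.58  0.43  1.82  0.    0.89 -0.99] F [ 0.1 -0.2 -1.6]
-> (466, 323, 70, 90, 0) 2
1 [0.039, 0.001, 0.002, 0.1, 0.0, 0.0]
2 [0.039, 0.001, 0.002, 0.0, 0.0, 0.0]
-> (466, 323, 40, 90, 0) 1
3 [0.03, 0.0, 0.0, 0.0, 0.0, 0.0]
```

Emit:
{"fn": "carry_out", "kwargs": {"commands": [[0.039,0.001,0.002,0,0,0],[0.039,0.001,0.001,0,0,0],[0.02,0,0,0,0,0]]}}

```text
t: 28.25
ee_pos: [464.0, 321.7, 47.3]
orientation: [-0.002, 1.573, 0.0]
ft_force: [0.3, 1.0, -1.3]
width: 44.7
```

```bash
python3 - <<'E'
from h import *
plan((466,323,30,90,0))
E
```

```text
t 28.25 p [464.  321.7  47.3] w 44.7 q [ 0.58  0.59  1.85  0.    0.7  -0.99] F [ 0.3  1.  -1.3]
-> (466, 323, 30, 90, 0) 1
1 [0.017, 0.001, 0.002, 0.1, -0.1, 0.1]
```

Emit:
{"fn": "carry_out", "kwargs": {"commands": [[0.015,0.001,0.002,0,0,0],[0.008,0,0,0,0,0],[0.002,0,0,0,0,0]]}}

```text
t: 28.62
ee_pos: [465.5, 322.4, 21.1]
orientation: [-0.003, 1.575, -0.0]
ft_force: [-0.6, -0.3, -1.7]
width: 44.7
```

Emit:
{"fn": "carry_out", "kwargs": {"commands": [[0.001,0,0,0,0,0],[0.001,0,0,0,0,0]]}}

```text
t: 28.88
ee_pos: [466.3, 322.9, 20.3]
orientation: [-0.002, 1.573, 0.001]
ft_force: [0.3, 0.3, -1.4]
width: 44.3
```

Emit:
{"fn": "carry_out", "kwargs": {"commands": [[0.002,0,0,0,0,0],[0.001,0,0,0,0,0]]}}

```text
t: 29.12
ee_pos: [466.8, 323.2, 18.0]
orientation: [-0.002, 1.572, 0.001]
ft_force: [-0.1, -0.8, -1.6]
width: 45.0
```

Emit:
{"fn": "carry_out", "kwargs": {"commands": [[0.001,0,0,0,0,0],[0.001,0,0,0,0,0]]}}

```text
t: 29.38
ee_pos: [466.7, 323.2, 17.5]
orientation: [-0.002, 1.572, 0.001]
ft_force: [-4.8, -1.2, 14.5]
width: 44.6
```

Contact. Release and retreat up.

Emit:
{"fn": "carry_out", "kwargs": {"commands": [[0,0,0,0,0,0],[0,0,0,0,0,0],[0,0,0,0,0,0],[-0.01,0,0,0,0,0],[-0.03,0,0,0,0,0],[-0.05,0,0,0,0,0],[-0.05,0,0,0,0,0],[-0.05,0,0,0,0,0]], "grip": 0.25}}

```text
t: 30.38
ee_pos: [465.1, 322.1, 211.2]
orientation: [-0.005, 1.578, -0.002]
ft_force: [0.5, 0.7, 0.1]
width: 65.8
```

Emit:
{"fn": "carry_out", "kwargs": {"commands": [[-0.05,0,-0.045,0,0,0],[-0.05,0,-0.02,0,0,0],[-0.05,0,0,0,0,0],[-0.05,0,0,0,0,0],[0,0,0,0,0,0],[0,0,0,0,0,0]]}}

```text
t: 31.12
ee_pos: [402.9, 322.1, 420.7]
orientation: [0.001, 1.568, 0.004]
ft_force: [-0.2, 0.7, -0.7]
width: 66.0
```

```bash
python3 - <<'E'
from h import *
a=snap('wrist','w13')['pixels'];b=snap('top','t13')['pixels'];c=snap('side','s13')['pixels']
A=cv2.resize(a[0:300,56:456],(400,300)); T=cv2.resize(b[100:280,135:375],(400,300),interpolation=cv2.INTER_CUBIC)
S1=cv2.resize(c[130:205,125:225],(400,300),interpolation=cv2.INTER_CUBIC);S2=cv2.resize(c[180:255,280:380],(400,300),interpolation=cv2.INTER_CUBIC)
m=np.vstack([np.hstack([A,T]),np.hstack([S1,S2])]); cv2.imwrite('pics/c13.png',np.clip(m*1.4,0,255).astype(np.uint8))
print(state()[0]['t'],state()[1])
E
```

```text
31.275 [402.96069891 322.12046196 419.89367932]
```

View pics/c13.png

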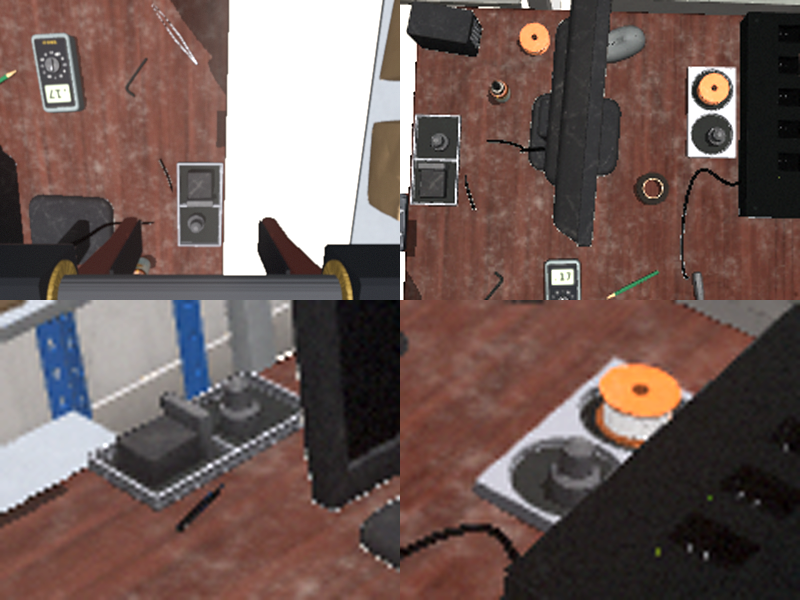

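All four things stand upright in their own wells, and the bottle (498,90) and tape (652,187) are in place. The arm is clear.

```bash
python3 -c "
from workcell import ctrl; print(ctrl.close_job())"
```

```text
the job is handed in; nothing more can be done
None
```

Both kits are made up and the job is handed in, at about 31 s of the 144 s allowed. The hand-in reports no verdict.

- **Mounting kit (square tray):** one probe head is in the far well and the clamp block in the near well.
- **Wiring kit (round tray):** the reel that started nearest the base is in the far well, and the other probe head is in the near well.

**Last checks:** in the final top, side and wrist views all four things stand upright, one to a well. The dropper bottle and tape look unmoved, by eye only. The gripper was open and about 0.4 m above the desk.

**What disagreed:**
- The wrist camera read about 3–6 mm further to +y than the top camera, so I aimed in between.
- The finger opening read about 2–4 mm below the nominal size on the probe necks and the reel, though both held firmly.
- Probe A was set down with a brief 30 N push on the well floor, the highest force I read. The other three touched down at 9–15 N.

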